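Put away the bench keys: clip the sound snap hook on its eye, tray the broken one

ROBOT

A 6-joint arm with a two-finger parallel gripper is mounted at the origin on the work surface. World frame = base frame: x ahead of the robot, y to its left, z up, the work surface at z = 0. Lengths are in mm, angles in rad, forces in N, time in s.
With the tool pointing down it reaches from about 425 to 1125 mm from the base axis. Payload 14.9 kg.
Tool frame: the origin (TCP) lies at the very end of the fingers, on their centre line; the grasp point (between the pads) lies 19 mm behind it (r.hold_point_z is the distance from the TCP to the grasp point, in mm); z points along the fingers, y is the line along which they close (so a half turn about z gives the same grasp; the last joint's range is limited). The gripper opens to 91 mm and grips with 3 to 60 N. Pads are 32 mm wide; open, the fingers measure 118 mm over their backs; the gripper's body (76 mm by 178 mm) begins 60 mm behind the grasp point.
Start: joints at [1.172, 0.379, 1.734, -0, 1.028, -0.033], TCP at [250.395, 653.697, 213.932] pointing down, gripper open.
Joint ranges: [-2.77, 2.77], [-0.74, 2.19], [0, 2.66], [-1.06, 4.2], [0.31, 2.87], [-3.08, 3.08]. Speed limits (rad/s): [1.89, 1.89, 2.39, 3.14, 3.14, 3.14].

INTERFACE

Orientations are given as a rotation vector (axis times angle).
In Python, from workcell import sensors, grab_frame, close_job, search_frame, regions_of, r gives the robot as it stands.
- The arm moves only by the tool move_arm, never from a script. Its argument "series" is a list of rows, each a list of 7 numbers: the turn, a rotation vector about the tool's x, y, z as a fraction of full scale, then the shift along the tool's x, y, z as a fraction of full scale, then the opening, from -1 (shut) to 1 (fully open). A call has exactly 10 rows; each row is the pose to reach, as a shift and turn from the pose commanded when the call began, along the tool's axes at that moment, turning the shorter way round; what a row does not reach only later rows make up. Full scale, the value 1, is 0.2 m for a shift and pi rad for a turn. A row lasts 1/8 s, in which the tool goes at most 62.5 mm and 10.7 degrees, less where a joint would pass 70% of its speed; a pose out of reach is approached as far as the arm can. A call with a number of a shift or a turn outside -1 to 1 is refused whole. A call with a gripper value outside its range is refused whole. The fingers move at their own pace and stop on an object; "newtons" is the grip in N (left out, the last holds). Time passes only in rows, so rows that repeat a pose let the fingers close, or fill a call up. It gives the time, the measured TCP pose, the force, the opening and the grip force at its end, in the units of the state.
- sensors.observe(): the state, without advancing time (a new reading comes with each control period).
- grab_frame(name): name is "scene" or "side" or "wrist"; returns a dict with "pixels" (420x560x3 uint8, blue, green, red), "mtx" (3x3 intrinsics, pixels), "world_from_camera" (4x4, takes a point from camera to world coordinates). Camera axes: x right, y up, looking along -z (the intrinsics and any distortion apply to the point x, -y, -z); pixel columns grow to the right and rows downward; lengths in mm; the calibration is good to about 2 mm. A picture is of the moment at which its call begins. There is no depth.
- close_job(): hands the job in; it is judged then, once.
Trained networks look in the newest picture that a camera, given by its name, has taken for a name from the list of things; names that differ only in an ending like _2 or _b are one class to them, and where a whole thing is asked for, a point or a joint stands for the part that bears it (a point fixed in the world has none). Each returns a list of dicts, best first, with "confidence" (0 to 1); they miss things now and then, are a little off and sometimes report something else, mostly with a low value. They report only what shows in the picture. A call takes as long as a camera call.
- search_frame(camera, query): "rect" ([centre column, centre row, width, height] in pixels, round what is visible of it).
- regions_of(camera, query): "pixels" (420x560 bool, what is visible of it) and "rect" ([centre column, centre row, width, height] in pixels, round what is visible of it).
The state is a dict: "clock": time; "joints": joint angles; "joint_velocities": joint speeds; "joint_torque": joint torques, N m; "tcp_pos": TCP position; "orientation": TCP orientation; "force": force on the tool from outside, world axes, zero at the start; "torque": the same for the moment, N m; "opening": opening from 0.0 (shut) to 1.0 (fully open); "grip_force": force on a finger pad.
Only numpy, scipy, OpenCV 4.12 (cv2) and the standard library are available. Lean on these libraries where they do the work, as an engineer would, in place of code of your own. Each camera call takes 0.05 s, during which the arm holds its last target. There are 200 camera calls.

TASK

Two keys on brass fobs with snap hooks lie on the bench. One hook has lost its nose: lay that key flat in the wooden repair tray. Clip the other key's hook onto one leg of the steel eye on the bench, so that its sprung gate has shut again with the leg inside the hook, and leave it lying flat on the bench; do not disturb the other things around.

Things in the scene. Friction and masses are not known exactly. Their poses are not given: they have to be found in the camera images.
- fob_whole: key with the sound hook: brass block 56 (x) x 24 (y) x 24 (z) mm, 0.23 kg in all, balancing about 10 mm ahead of the origin, which is the centre of the block's underside; z up when flat, x towards the hook. A 3 mm thick steel key sticks out behind to x = -48. In front is a flat level snap hook of 8 mm aluminium bar (see its bend point), 9 mm clear of the bench
- hook_bend (a point): point in the sound hook's bend where a bar rests well in: fob x = 95, y = 0, z = 13 mm. Hook bar centre line (fob frame, mm): crossbar x = 36 from y = +19 to -19, spine y = -19 from x = 36 to 90, half-round bend of radius 19 about (90, 0), nose back along y = +19, its tip at x = 82. Overall front x = 113. Inside width 30. The gate closes the +y side
- gate_whole (a joint): sprung gate of the sound hook: dark 6 mm bar hinged at fob x = 36, y = +19 mm, tip at x = 83 by the nose. 0 = shut; pressed inwards (to -y) it grows to at most 0.95 rad; it never opens outwards. Spring 1.5 N to start, 3.5 N at 0.7. A bar pressed in at x = 68 swings it 0.7 rad by y = 0; it shuts behind the bar once the bar is past x = 84, in the bend
- fob_broken: key with the broken hook: same block, key, spine and gate, same frame and about the same mass, but the nose and the nose-side half of the bend are gone: the bend stops at its foremost point (x = 113, y about 2 mm), leaving a wide gap before the gate's tip
- eye: fixed steel eye: a staple (upside-down U) of 8 mm round bar; two upright legs at y = -30 and +30 mm in its frame, straight up to 40 mm, joined by an arch whose top is 62 mm above the bench. Origin on the bench midway between the legs, x square to the staple's plane. Each leg has a foot flange 22 mm across, 3 mm high
- eye_right_leg (a point): point on the centre line of the leg at y = -30 mm in the eye's frame, 13 mm above the bench
- eye_left_leg (a point): point on the centre line of the leg at y = +30 mm in the eye's frame, 13 mm above the bench
- tray: the fixed open repair tray of dark wood, 230 (x) x 130 (y) x 30 (z) mm outside, walls and floor 6 mm thick; origin at the centre of its underside
- punch_block: wooden block 90 x 70 x 30 mm with steel punches standing up to 82 mm; a bystander, to be left where it is
- bangle: steel bangle ring lying flat, 68 mm across, 14 mm high; a bystander, to be left where it is
- steel_block: a plain steel bench block 80 x 80 x 25 mm; a bystander, to be left where it is

How it is judged (in metres and radians):
At the end, for the whole second after the job is handed in: An eye leg stands inside the sound hook's loop, gate shut (under 0.12 rad), its fob flat on the bench (within 6 mm, tilt under 0.12 rad), at rest; the broken fob's brass block lies within the tray, flat on its floor (under 14 mm above the tray's underside, tilt under 0.1 rad), at rest (((x of eye_right_leg in the frame of fob_whole between 0.04 and 0.106 m and y of eye_right_leg in the frame of fob_whole between -0.02 and 0.02 m and z of eye_right_leg in the frame of fob_whole between -0.002 and 0.035 m) or (x of eye_left_leg in the frame of fob_whole between 0.04 and 0.106 m and y of eye_left_leg in the frame of fob_whole between -0.02 and 0.02 m and z of eye_left_leg in the frame of fob_whole between -0.002 and 0.035 m)) and value of joint gate_whole below 0.12 rad and height (world z) of fob_whole below 0.006 m and angle between fob_whole's own z axis and vertical below 0.12 rad and linear speed of each of fob_whole, fob_broken below 0.02 m/s and x of fob_broken in the frame of tray between -0.11 and 0.11 m and y of fob_broken in the frame of tray between -0.06 and 0.06 m and z of fob_broken in the frame of tray between 0 and 0.014 m and angle between fob_broken's own z axis and vertical below 0.1 rad); the robot touches nothing.
It fails at once if a bystander was moved more than 30 mm (distance of any of punch_block, bangle, steel_block from where it was at the start of the episode above 0.03 m).
It also fails if it takes over 58 s, if anything falls off the work surface, if the arm or the gripper's body presses on something with over 40 N, if the wrist force passes 120 N, or if a joint passes its speed limit or range.

## Working session

There is one attempt and no reset: what is moved stays moved. The work goes in short steps, Python scripts to look and compute and a tool call to move; the robot and the scene stay as the last step left them, time stands still between calls to the robot, and variables do not carry over. Pictures are saved under pics/ and viewed, at most 10 in all, crops included, and the job is handed in when it is done.

Besides the shell and the picture viewer there is one more tool, called after "Call:" as name(argument=value, ...) on one line, values as JSON. move_arm: Moves the arm, as the interface text tells. Shift numbers are shares of 0.2 m and turn numbers shares of pi rad, none past 1 either way. Its arguments: {"type":"object","properties":{"series":{"type":"array","items":{"type":"array","items":{"type":"number"}}},"newtons":{"type":"number"}},"required":["series"]}

```bash
mkdir -p pics; ls; cat > h.py <<'E'
import numpy as np, cv2
from workcell import sensors, grab_frame, close_job, search_frame, regions_of, r
from scipy.spatial.transform import Rotation as R
def ray(f,uv):
    K=np.array(f["mtx"]);T=np.array(f["world_from_camera"])
    d=np.linalg.inv(K)@np.array([uv[0],uv[1],1.]); d=np.array([d[0],-d[1],-d[2]])
    return T[:3,3],T[:3,:3]@d
def at_z(f,uv,z):
    o,d=ray(f,uv); return o+d*(z-o[2])/d[2]
def proj(f,P):
    K=np.array(f["mtx"]);T=np.linalg.inv(np.array(f["world_from_camera"]))
    P=np.atleast_2d(P); p=P@T[:3,:3].T+T[:3,3]; p=p*[1,-1,-1]; q=p@K.T; return q[:,:2]/q[:,2:]
E
python3 - <<'E'
from h import *
print(sensors.observe())
for c in ["scene","side","wrist"]:
    f=grab_frame(c); cv2.imwrite(f"pics/{c}0.png",f["pixels"]); print(c,np.round(f["mtx"],1).tolist(),np.round(f["world_from_camera"],2).tolist(), [k for k in f])
    for n in ["fob_whole","fob_broken","eye","tray","punch_block","bangle","steel_block"]:
        for d in search_frame(c,n)[:2]:
            b=d["rect"]; print(n,round(d["confidence"],2),np.round(b),np.round(at_z(f,b[:2],10)))
a=cv2.imread("pics/scene0.png");
E
```

```text
pics
{'clock': 0.0, 'joints': array([ 1.17171433e+00,  3.79434542e-01,  1.73478828e+00, -3.07324220e-05,
        1.02850597e+00, -3.32975309e-02]), 'joint_velocities': array([-6.05909370e-04, -1.12983660e-03,  7.28439664e-04, -2.20407341e-03,
        5.72219519e-04, -8.71989033e-05]), 'joint_torque': array([ 2.75311686e-03, -7.63758659e+01, -4.34373701e+01,  6.51042466e-02,
        4.23491641e-02, -1.18672333e-04]), 'tcp_pos': array([250.22938959, 653.31108425, 213.26637715]), 'orientation': array([-5.71310783e-01, -3.08898617e+00,  1.75185131e-03]), 'force': array([-0.00271864, -0.18240508,  0.0346239 ]), 'torque': array([ 0.01046742, -0.02378052, -0.00644737]), 'grip_force': 0.0, 'opening': 1.0007541579086654}
scene [[392.0, 0.0, 281.2], [0.0, 392.0, 209.1], [0.0, 0.0, 1.0]] [[0.21, -0.82, 0.54, 1063.98], [0.98, 0.17, -0.11, -95.69], [-0.0, 0.55, 0.84, 789.82], [0.0, 0.0, 0.0, 1.0]] ['pixels', 'mtx', 'world_from_camera']
fob_whole 0.64 [421. 171.  37.  45.] [527. 378.  10.]
fob_broken 0.6 [356. 172.  21.  53.] [496. 215.  10.]
eye 0.62 [300. 209.  38.  21.] [573.  51.  10.]
tray 0.
[... 375 characters left out ...]
75, 0.65, 648.8], [-0.01, 0.66, 0.75, 773.63], [0.0, 0.0, 0.0, 1.0]] ['pixels', 'mtx', 'world_from_camera']
fob_whole 0.82 [285. 376.  88.  25.] [526. 366.  10.]
fob_broken 0.82 [315. 298.  76.  32.] [488. 200.  10.]
eye 0.75 [283. 229.  18.  34.] [578.  33.  10.]
tray 0.87 [330. 143.  91.  50.] [ 494. -287.   10.]
punch_block 0.82 [230. 167.  40.  44.] [ 746. -155.   10.]
bangle 0.68 [245. 145.  24.  19.] [ 726. -249.   10.]
steel_block 0.56 [215. 319.  56.  55.] [677. 274.  10.]
wrist [[301.0, 0.0, 278.7], [0.0, 301.0, 211.7], [0.0, 0.0, 1.0]] [[0.36, -0.91, -0.22, 188.42], [0.93, 0.35, 0.09, 679.12], [-0.0, -0.24, 0.97, 385.36], [0.0, 0.0, 0.0, 1.0]] ['pixels', 'mtx', 'world_from_camera']
```

```bash
python3 - <<'E'
import cv2,numpy as np
s=cv2.imread("pics/scene0.png")[130:260,270:450]; d=cv2.imread("pics/side0.png")[200:400,200:360]
A=cv2.resize(s,None,fx=4,fy=4,interpolation=cv2.INTER_CUBIC); cv2.imwrite("pics/a.png",A)
B=cv2.resize(d,None,fx=3,fy=3,interpolation=cv2.INTER_CUBIC); cv2.imwrite("pics/b.png",B)
E
```

```text
(no output)
```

View pics/a.png

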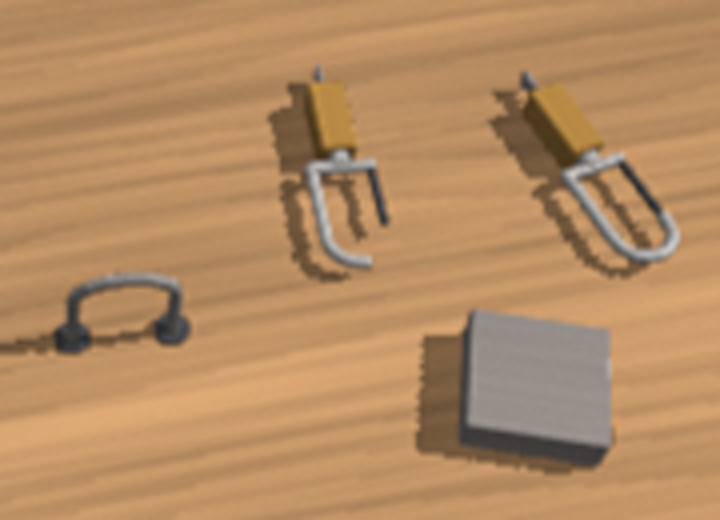

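View pics/b.png

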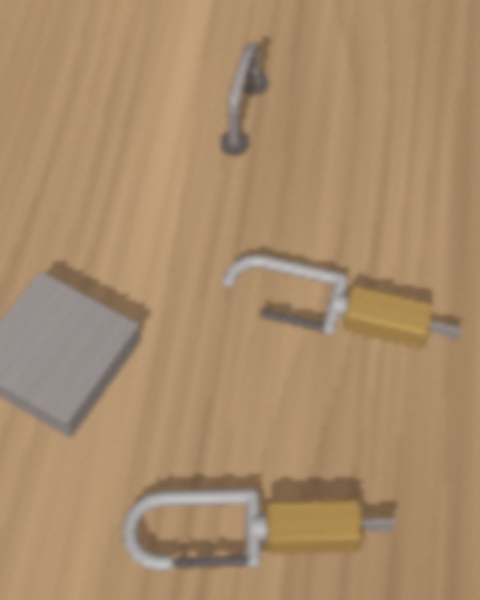

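View pics/scene0.png

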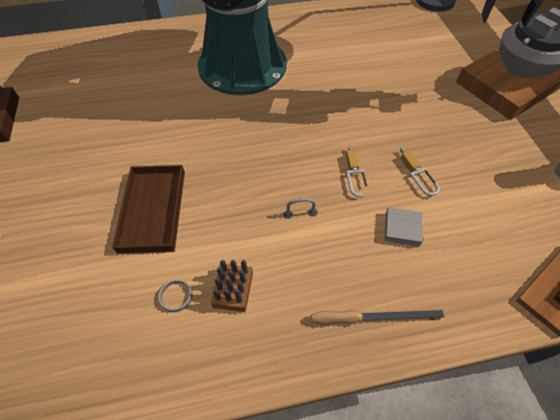

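Scene view: the broken hook (bend stops short) is at about (356,172) and the sound one at (421,171). The eye stands at (300,209) and the tray at (148,210). The side view agrees: broken (315,298), whole (285,376). Next I fit models of these to the masks in both views.

```bash
cat > fit.py <<'E'
from h import *
from scipy.optimize import minimize
S=4
def arc(cx,cy,r,a0,a1,n=14):
    a=np.linspace(a0,a1,n); return np.c_[cx+r*np.cos(a),cy+r*np.sin(a)]
def box(x0,x1,y0,y1,z0,z1): return np.array([[x,y,z] for x in(x0,x1) for y in(y0,y1) for z in(z0,z1)],float)
def bar(p,z): p=np.array(p,float); return np.c_[p,np.full(len(p),z)]
def fob(whole):
    bend=arc(90,0,19,-np.pi/2,np.pi/2 if whole else 0.1)
    l=np.vstack([[[36,19],[36,-19]],bend,[[82,19]]]) if whole else np.vstack([[[36,19],[36,-19]],bend])
    return [box(-28,28,-12,12,0,24),box(-48,-28,-4,4,11,14)],[(bar(l,13),8),(bar([[28,0],[36,0]],13),8),(bar([[36,19],[83,19]],13),6)]
disc=lambda y:np.vstack([np.c_[arc(0,y,11,0,6.28),np.full(14,z)] for z in(0,3)])
_a=np.linspace(0,np.pi,16); _p=np.c_[np.zeros(16),30*np.cos(_a),40+18*np.sin(_a)]
MODEL={"fob_whole":fob(True),"fob_broken":fob(False),"tray":([box(-115,115,-65,65,0,30)],[]),
 "eye":([disc(30),disc(-30)],[(np.vstack([[[0,30,0]],_p,[[0,-30,0]]]),8)])}
def render(f,name,q):
    x,y,a=q[:3]; z=q[3] if len(q)>3 else 0
    M=R.from_euler('z',a).as_matrix(); t=np.array([x,y,z]); im=np.zeros((420*S,560*S),np.uint8)
    T=np.array(f["world_from_camera"]); hull,bars=MODEL[name]
    P=lambda p:np.int32(np.round((proj(f,p@M.T+t)+.5)*S))
    for h in hull: cv2.fillConvexPoly(im,cv2.convexHull(P(h)),1)
    for b,d in bars:
        w=f["mtx"][0][0]*d/abs((np.linalg.inv(T)@np.r_[b.mean(0)@M.T+t,1])[2])*S
        cv2.polylines(im,[P(b)],False,1,max(1,int(round(w))))
    return cv2.resize(im.astype(np.float32),(560,420),interpolation=cv2.INTER_AREA)
def fit(name,frames,masks,starts,opt=None):
    def cost(q):
        return sum(np.abs(render(f,name,q)-m).sum()/m.sum() for f,m in zip(frames,masks))
    best=None
    for s in starts:
        s=np.array(s,float); n=len(s); st=np.array([8,8,.2,5])[:n]
        r_=minimize(cost,s,method="Nelder-Mead",options=dict(initial_simplex=np.vstack([s]+[s+st*np.eye(n)[i] for i in range(n)]),xatol=.05,fatol=1e-4))
        if best is None or r_.fun<best.fun: best=r_
    return best
E
python3 - <<'E'
from fit import *
import json
fr={c:grab_frame(c) for c in("scene","side")}
init={"fob_whole":(500,370,[0,.3,-.3]),"fob_broken":(470,205,[0,.3,-.3]),"eye":(575,42,[0,.2,-.2,.4]),"tray":(500,-295,[0,.2,-.2,1.57])}
out={}
for n,(x,y,A) in init.items():
    ms={c:regions_of(c,n) for c in fr}
    ms={c:m[0]["pixels"].astype(np.float32) for c,m in ms.items() if m}
    for cs in ([*ms],["scene"],["side"]):
        if any(c not in ms for c in cs): continue
        b=fit(n,[fr[c] for c in cs],[ms[c] for c in cs],[(x,y,a) for a in A])
        print(n,cs,np.round(b.x,3),round(b.fun,3))
        out.setdefault(n,b.x.tolist())
json.dump(out,open("poses.json","w"))
vis=[]
for c,(u,v,w,h,k) in {"scene":(100,130,360,170,2),"side":(180,100,220,310,2)}.items():
    im=fr[c]["pixels"].copy(); im=cv2.resize(im,None,fx=2,fy=2)
    for n,q in out.items():
        m=cv2.resize(render(fr[c],n,q),None,fx=2,fy=2)
        cs,_=cv2.findContours((m>.5).astype(np.uint8),cv2.RETR_LIST,cv2.CHAIN_APPROX_NONE); cv2.drawContours(im,cs,-1,(0,255,0),1)
    cv2.imwrite(f"pics/fit_{c}.png",im[2*v:2*(v+h),2*u:2*(u+w)])
E
```

```text
fob_whole ['scene', 'side'] [4.93218e+02 3.60715e+02 1.65000e-01] 0.446
fob_whole ['scene'] [4.92433e+02 3.61140e+02 1.64000e-01] 0.28
fob_whole ['side'] [4.93453e+02 3.59933e+02 1.73000e-01] 0.146
fob_broken ['scene', 'side'] [ 4.59603e+02  2.16309e+02 -1.32000e-01] 0.308
fob_broken ['scene'] [ 4.59355e+02  2.16638e+02 -1.25000e-01] 0.134
fob_broken ['side'] [ 4.60805e+02  2.15703e+02 -1.33000e-01] 0.144
eye ['scene', 'side'] [ 5.80668e+02  5.03470e+01 -9.80000e-02] 0.464
eye ['scene'] [ 5.8035e+02  5.0458e+01 -1.0700e-01] 0.223
eye ['side'] [ 5.82293e+02  4.87240e+01 -4.80000e-02] 0.189
tray ['scene', 'side'] [ 4.97716e+02 -2.94080e+02 -1.69000e-01] 0.049
tray ['scene'] [ 4.97179e+02 -2.94039e+02 -1.71000e-01] 0.02
tray ['side'] [ 498.147 -294.878    2.973] 0.025
```

View pics/fit_scene.png

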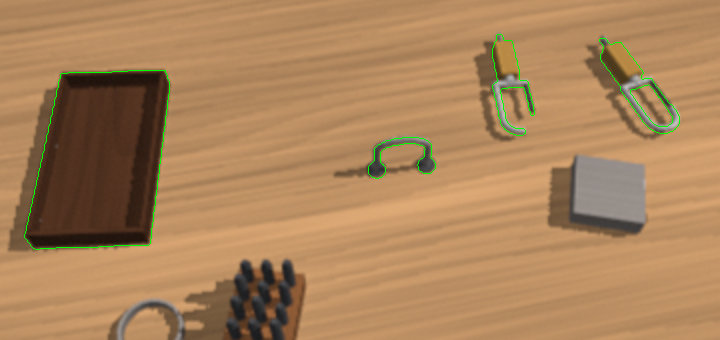

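The fitted outlines sit well on all four things: tray, eye, and both fobs. I fetch the broken key first.

```bash
cat > go.py <<'E'
from h import *
import sys
def tgt(a): return np.array([[np.cos(a),np.sin(a),0],[np.sin(a),-np.cos(a),0],[0,0,-1]])
def go(x,y,z,a):
    """a = tool x-axis yaw, TCP target; prints turn and shift fractions"""
    s=sensors.observe(); C=R.from_rotvec(s["orientation"]).as_matrix()
    t=R.from_matrix(C.T@tgt(a)).as_rotvec()/np.pi; d=C.T@(np.array([x,y,z])-s["tcp_pos"])/200
    print("t",round(s["clock"],2),"tcp",np.round(s["tcp_pos"],1),"turn",np.round(t,4),"shift",np.round(d,4),"F",np.round(s["force"],1),"grip",round(s["grip_force"],1),"op",round(s["opening"],3))
def fobgrasp(q,off=8): return q[0]+off*np.cos(q[2]),q[1]+off*np.sin(q[2]),q[2]+np.pi
if __name__=="__main__":
    v=[float(k) for k in sys.argv[1:]]; go(*v)
E
python3 - <<'E'
from go import *; import json
P=json.load(open("poses.json")); g=fobgrasp(P["fob_broken"]); print(g); go(g[0],g[1],110,g[2])
x,y,a=P["tray"]; print("tray drop",x-24*np.cos(a),y-24*np.sin(a),a+np.pi)
x,y,a=P["eye"]; print("legs",[(x-s*np.sin(a),y+s*np.cos(a)) for s in(30,-30)])
print("whole",fobgrasp(P["fob_whole"]))
E
```

```text
(np.float64(467.5330868200775), np.float64(215.25552758184716), 3.0094691071888757)
t 1.7 tcp [250.4 653.7 213.9] turn [ 0.      0.     -0.0744] shift [-1.7979 -1.6591  0.5198] F [-0.4  0.  -0.2] grip 0.0 op 1.0
tray drop 474.0579346247556 -290.04165169848466 2.9725433788349287
legs [(np.float64(583.6097154487112), np.float64(80.20213687749323)), (np.float64(577.7264944312623), np.float64(20.491269269830337))]
whole (np.float64(501.1091950447196), np.float64(362.0309056213685), 3.3068862466083884)
```

Call:
move_arm(series=[[0,0,-0.015,-0.15,-0.14,0.03,1],[0,0,-0.03,-0.3,-0.28,0.06,1],[0,0,-0.045,-0.45,-0.42,0.1,1],[0,0,-0.06,-0.6,-0.55,0.15,1],[0,0,-0.0744,-0.7,-0.65,0.2,1],[0,0,-0.0744,-0.8,-0.74,0.22,1],[0,0,-0.0744,-0.86,-0.79,0.24,1],[0,0,-0.0744,-0.9,-0.83,0.26,1],[0,0,-0.0744,-0.9,-0.83,0.26,1],[0,0,-0.0744,-0.9,-0.83,0.26,1]], newtons=40)

```text
clock: 2.95
tcp_pos: [359.0, 434.8, 162.1]
orientation: [0.207, 3.135, 0.0]
force: [-0.2, -0.9, -0.2]
opening: 0.998
grip_force: 0.0
```

```bash
python3 go.py 467.5 215.3 110 3.0095
```

```text
t 2.95 tcp [359.  434.8 162.1] turn [0.0001 0.     0.0001] shift [-0.6819 -1.0169  0.2601] F [-0.2 -0.9 -0.2] grip 0.0 op 0.998
```

Call:
move_arm(series=[[0,0,0,-0.1,-0.14,0.03,1],[0,0,0,-0.2,-0.3,0.06,1],[0,0,0,-0.3,-0.45,0.1,1],[0,0,0,-0.4,-0.6,0.15,1],[0,0,0,-0.5,-0.75,0.2,1],[0,0,0,-0.58,-0.86,0.22,1],[0,0,0,-0.65,-0.95,0.24,1],[0,0,0,-0.68,-1,0.26,1],[0,0,0,-0.68,-1,0.26,1],[0,0,0,-0.68,-1,0.26,1]])

```text
clock: 4.2
tcp_pos: [467.4, 218.8, 110.1]
orientation: [0.207, 3.135, 0.0]
force: [0.5, -0.4, 0.4]
opening: 1.0
grip_force: 0.0
```

```bash
python3 - <<'E'
from fit import *; from go import go,fobgrasp
import json
fr={c:grab_frame(c) for c in("scene","side","wrist")}
P=json.load(open("poses.json"))
for n in("fob_broken",):
    ms={c:regions_of(c,n) for c in fr}
    print({c:[round(m["confidence"],2) for m in v] for c,v in ms.items()})
    if ms["wrist"]:
        b=fit(n,[fr["wrist"]],[ms["wrist"][0]["pixels"].astype(np.float32)],[P[n]]); print(b.x,b.fun)
        q=b.x; g=fobgrasp(q); print(g); go(g[0],g[1],4,g[2])
cv2.imwrite("pics/w1.png",fr["wrist"]["pixels"])
g=fobgrasp(P[n]);go(g[0],g[1],4,g[2])
E
```

```text
{'scene': [0.72], 'side': [0.81, 0.68], 'wrist': [0.88]}
[ 4.60343495e+02  2.17362345e+02 -1.30536759e-01] 0.27134594321250916
(np.float64(468.27543249879506), np.float64(216.32101376304894), np.float64(3.011055894532891))
t 4.5 tcp [467.5 218.4 110.1] turn [ 0.      0.0001 -0.0003] shift [-0.005  -0.0101  0.5303] F [ 0.5 -0.1  0.2] grip 0.0 op 1.002
t 4.5 tcp [467.5 218.4 110.1] turn [0.     0.0001 0.0002] shift [-0.002  -0.0159  0.5303] F [ 0.5 -0.1  0.2] grip 0.0 op 1.002
```

View pics/w1.png

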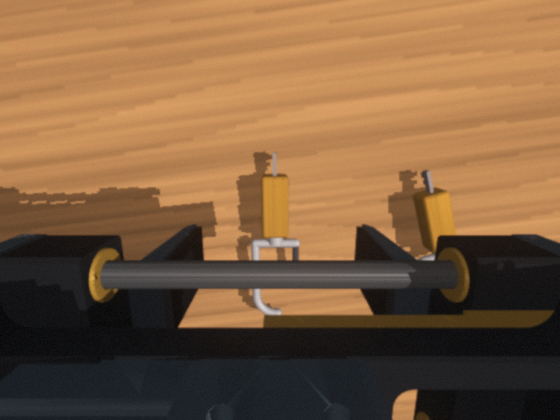

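The wrist view shows the broken fob's block at (275,205), centred between the open fingers. I descend and grip.

Call:
move_arm(series=[[0,0,0,-0.003,-0.013,0.12,1],[0,0,0,-0.003,-0.013,0.25,1],[0,0,0,-0.003,-0.013,0.38,1],[0,0,0,-0.003,-0.013,0.47,1],[0,0,0,-0.003,-0.013,0.52,1],[0,0,0,-0.003,-0.013,0.53,1],[0,0,0,-0.003,-0.013,0.53,1],[0,0,0,-0.003,-0.013,0.53,-1],[0,0,0,-0.003,-0.013,0.53,-1],[0,0,0,-0.003,-0.013,0.53,-1]], newtons=40)

```text
clock: 5.75
tcp_pos: [468.0, 215.5, 4.2]
orientation: [0.207, 3.134, 0.0]
force: [-0.3, 0.6, -0.6]
opening: 0.7
grip_force: 0.0
```

Call:
move_arm(series=[[0,0,0,0,0,0,-1],[0,0,0,0,0,0,-1],[0,0,0,0,0,0,-1],[0,0,0,0,0,-0.05,-1],[0,0,0,0,0,-0.15,-1],[0,0,0,0,0,-0.3,-1],[0,0,0,0,0,-0.45,-1],[0,0,0,0,0,-0.55,-1],[0,0,0,0,0,-0.6,-1],[0,0,0,0,0,-0.6,-1]])

```text
clock: 7.0
tcp_pos: [468.0, 215.5, 124.4]
orientation: [0.207, 3.134, 0.001]
force: [0.7, -0.3, -2.0]
opening: 0.262
grip_force: 40.0
```

```bash
python3 go.py 474 -290 124 2.9725
```

```text
t 7.0 tcp [468.  215.5 124.4] turn [0.0001 0.0003 0.0118] shift [-3.6240e-01 -2.5018e+00  1.2000e-03] F [ 0.7 -0.3 -2. ] grip 40.0 op 0.262
```

Call:
move_arm(series=[[0,0,0,-0.01,-0.08,0,-1],[0,0,0,-0.03,-0.2,0,-1],[0,0,0,-0.05,-0.34,0,-1],[0,0,0,-0.07,-0.48,0,-1],[0,0,0,-0.09,-0.62,0,-1],[0,0,0,-0.11,-0.74,0,-1],[0,0,0,-0.13,-0.86,0,-1],[0,0,0,-0.14,-0.95,0,-1],[0,0,0,-0.15,-1,0,-1],[0,0,0,-0.15,-1,0,-1]])

```text
clock: 8.25
tcp_pos: [470.9, 12.7, 123.5]
orientation: [-0.209, -3.134, 0.0]
force: [-0.7, 0.4, -1.9]
opening: 0.259
grip_force: 40.0
```

Call:
move_arm(series=[[0,0,0,-0.01,-0.08,0,-1],[0,0,0,-0.03,-0.2,0,-1],[0,0,0,-0.05,-0.34,0,-1],[0,0,0,-0.07,-0.48,0,-1],[0,0,0,-0.09,-0.62,0,-1],[0,0,0.005,-0.11,-0.74,0,-1],[0,0,0.01,-0.13,-0.86,0,-1],[0,0,0.0118,-0.14,-0.95,0,-1],[0,0,0.0118,-0.15,-1,0,-1],[0,0,0.0118,-0.15,-1,0,-1]])

```text
clock: 9.5
tcp_pos: [474.6, -189.2, 123.9]
orientation: [-0.266, -3.13, -0.0]
force: [-0.3, 0.4, -1.4]
opening: 0.257
grip_force: 40.0
```

```bash
python3 go.py 474 -290 50 2.9725
```

```text
t 9.5 tcp [ 474.6 -189.2  123.9] turn [ 0.     -0.     -0.0001] shift [-0.0819 -0.4973  0.3694] F [-0.3  0.4 -1.4] grip 40.0 op 0.257
```

Call:
move_arm(series=[[0,0,0,-0.02,-0.15,0,-1],[0,0,0,-0.05,-0.32,0,-1],[0,0,0,-0.07,-0.45,0,-1],[0,0,0,-0.082,-0.497,0.05,-1],[0,0,0,-0.082,-0.497,0.18,-1],[0,0,0,-0.082,-0.497,0.33,-1],[0,0,0,-0.082,-0.497,0.45,-1],[0,0,0,-0.082,-0.497,0.53,-1],[0,0,0,-0.082,-0.497,0.563,-1],[0,0,0,-0.082,-0.497,0.565,-1]])

```text
clock: 10.75
tcp_pos: [475.3, -288.7, 12.4]
orientation: [0.265, 3.13, 0.001]
force: [-2.1, 16.6, 37.6]
opening: 0.26
grip_force: 40.0
```

Call:
move_arm(series=[[0,0,0,0,0,0.001,-1],[0,0,0,0,0,0.002,-0.3],[0,0,0,0,0,0.002,-0.2],[0,0,0,0,0,0.002,-0.2],[0,0,0,0,0,-0.02,-0.2],[0,0,0,0,0,-0.1,-0.2],[0,0,0,0,0,-0.25,-0.2],[0,0,0,0,0,-0.4,0],[0,0,0,0,0,-0.5,0.3],[0,0,0,0,0,-0.55,0.5]])

```text
clock: 12.0
tcp_pos: [474.4, -289.9, 122.4]
orientation: [0.265, 3.129, -0.001]
force: [-0.3, 0.4, -0.6]
opening: 0.685
grip_force: 0.0
```

```bash
python3 - <<'E'
from fit import *; from go import go
import json
fr={c:grab_frame(c) for c in("scene","side","wrist")}
P=json.load(open("poses.json")); x,y,a=P["tray"]
for n in("fob_broken",):
    for c in fr:
        m=regions_of(c,n); print(c,[(round(k["confidence"],2),np.round(k["rect"])) for k in m])
        if m:
            b=fit(n,[fr[c]],[m[0]["pixels"].astype(np.float32)],[(x-32,y+5,a,6)]); print(np.round(b.x,3),b.fun)
cv2.imwrite("pics/w2.png",np.hstack([cv2.resize(fr["scene"]["pixels"][150:270,90:330],(480,240)),cv2.resize(fr["wrist"]["pixels"],(320,240))]))
go(501.1,362,124,3.3069)
E
```

```text
scene [(0.64, array([148., 208.,  26.,  55.]))]
[ 4.66481e+02 -2.86501e+02 -1.77000e-01  6.00300e+00] 0.198665052652359
side [(0.76, array([331., 140.,  59.,  19.])), (0.64, array([280., 235.,  11.,  36.])), (0.26, array([285., 377.,  91.,  27.]))]
[ 4.66693e+02 -2.86250e+02 -1.92000e-01  5.98600e+00] 0.2600855827331543
wrist [(0.62, array([280., 230.,  49., 159.]))]
[ 4.67671e+02 -2.86232e+02 -1.69000e-01  4.31200e+00] 0.23432281613349915
t 12.3 tcp [ 473.6 -289.4  120. ] turn [ 0.0003 -0.0004 -0.1065] shift [ 0.4127  3.2335 -0.0174] F [-1.  -0.7 -0.2] grip 0.0 op 0.748
```

View pics/w2.png

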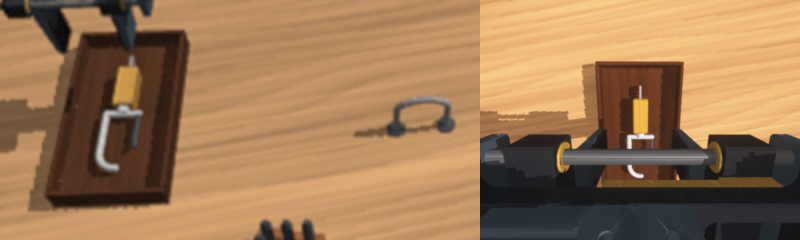

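The broken key lies flat in the tray at about (123,100) of the left half, agreeing with the fit (z ≈ 6 mm). Next is the sound key.

Call:
move_arm(series=[[0,0,0,0.01,0.1,0,1],[0,0,0,0.03,0.25,0,1],[0,0,0,0.04,0.4,0,1],[0,0,0,0.06,0.55,0,1],[0,0,0,0.08,0.7,0,1],[0,0,0,0.1,0.85,0,1],[0,0,0,0.12,0.95,0,1],[0,0,0,0.13,1,0,1],[0,0,0,0.13,1,0,1],[0,0,0,0.13,1,0,1]])

```text
clock: 13.55
tcp_pos: [482.1, -88.5, 120.9]
orientation: [-0.266, -3.13, 0.0]
force: [1.0, -0.2, -0.1]
opening: 0.999
grip_force: 0.0
```

Call:
move_arm(series=[[0,0,0,0.01,0.1,0,1],[0,0,0,0.03,0.25,0,1],[0,0,0,0.04,0.4,0,1],[0,0,0,0.06,0.55,0,1],[0,0,0,0.08,0.7,0,1],[0,0,0,0.1,0.85,0,1],[0,0,0,0.12,0.95,0,1],[0,0,0,0.13,1,0,1],[0,0,0,0.13,1,0,1],[0,0,0,0.13,1,0,1]])

```text
clock: 14.8
tcp_pos: [490.2, 112.7, 120.9]
orientation: [-0.266, -3.13, 0.0]
force: [-0.0, 1.0, 0.4]
opening: 1.0
grip_force: 0.0
```

Call:
move_arm(series=[[0,0,0,0.01,0.1,0,1],[0,0,0,0.03,0.25,0,1],[0,0,-0.01,0.04,0.4,0,1],[0,0,-0.03,0.06,0.55,0,1],[0,0,-0.05,0.08,0.7,0,1],[0,0,-0.07,0.1,0.85,0,1],[0,0,-0.09,0.12,0.95,0,1],[0,0,-0.1065,0.13,1,0,1],[0,0,-0.1065,0.13,1,0,1],[0,0,-0.1065,0.13,1,0,1]])

```text
clock: 16.05
tcp_pos: [498.1, 314.1, 120.8]
orientation: [0.258, -3.131, 0.0]
force: [0.4, 0.2, -0.1]
opening: 0.999
grip_force: 0.0
```

```bash
python3 go.py 501.1 362 110 3.3069
```

```text
t 16.05 tcp [498.1 314.1 120.8] turn [-0.0001 -0.0001 -0.0003] shift [-0.0539  0.2337  0.054 ] F [ 0.4  0.2 -0.1] grip 0.0 op 0.999
```

```bash
python3 - <<'E'
from fit import *; from go import go,fobgrasp
import json
P=json.load(open("poses.json")); n="fob_whole"
for c in("scene","side","wrist"):
    f=grab_frame(c); m=regions_of(c,n); print(c,[(round(k["confidence"],2),np.round(k["rect"])) for k in m])
    if m:
        b=fit(n,[f],[m[0]["pixels"].astype(np.float32)],[P[n]]); print(np.round(b.x,3),round(b.fun,3))
go(501.1,362,4,3.3069)
E
```

```text
scene [(0.56, array([421., 172.,  38.,  48.]))]
[4.91876e+02 3.60451e+02 1.79000e-01] 0.198
side [(0.93, array([285., 378.,  92.,  26.])), (0.44, array([246., 146.,  24.,  21.]))]
[4.93850e+02 3.60074e+02 1.70000e-01] 0.127
wrist [(0.67, array([326., 240.,  44., 151.]))]
[4.93773e+02 3.61916e+02 1.70000e-01] 0.273
t 16.35 tcp [498.3 314.6 121. ] turn [ 0.      0.     -0.0001] shift [-0.0529  0.2314  0.585 ] F [ 1.2 -0.4  0.7] grip 0.0 op 0.997
```

Call:
move_arm(series=[[0,0,-0.002,-0.02,0.1,0.05,1],[0,0,-0.002,-0.05,0.2,0.12,1],[0,0,-0.002,-0.053,0.232,0.22,1],[0,0,-0.002,-0.053,0.232,0.34,1],[0,0,-0.002,-0.053,0.232,0.46,1],[0,0,-0.002,-0.053,0.232,0.55,1],[0,0,-0.002,-0.053,0.232,0.58,1],[0,0,-0.002,-0.053,0.232,0.585,1],[0,0,-0.002,-0.053,0.232,0.585,0],[0,0,-0.002,-0.053,0.232,0.585,-1]], newtons=50)

```text
clock: 17.6
tcp_pos: [501.4, 362.6, 4.6]
orientation: [-0.269, 3.129, 0.001]
force: [0.0, -0.8, -0.9]
opening: 0.813
grip_force: 0.0
```

Call:
move_arm(series=[[0,0,0,0,0,0,-1],[0,0,0,0,0,0,-1],[0,0,0,0,0,0,-1],[0,0,0,0,0,0,-1],[0,0,0,0,0,-0.08,-1],[0,0,0,0,0,-0.2,-1],[0,0,0,0,0,-0.35,-1],[0,0,0,0,0,-0.47,-1],[0,0,0,0,0,-0.53,-1],[0,0,0,0,0,-0.53,-1]])

```text
clock: 18.85
tcp_pos: [501.3, 362.6, 110.8]
orientation: [-0.269, 3.129, 0.001]
force: [0.1, 0.7, -3.0]
opening: 0.251
grip_force: 50.0
```

```bash
python3 - <<'E'
from fit import *; from go import go,fobgrasp
import json
P=json.load(open("poses.json")); n="fob_whole"
s=sensors.observe(); print(s["tcp_pos"],s["opening"],s["grip_force"],s["force"])
z=s["tcp_pos"][2]-4
fs=[];ms=[]
for c in("scene","side"):
    f=grab_frame(c); m=regions_of(c,n); print(c,[(round(k["confidence"],2),np.round(k["rect"])) for k in m])
    if m:
        b=fit(n,[f],[m[0]["pixels"].astype(np.float32)],[(493.3,360.8,.172,z)]); print(np.round(b.x,3),round(b.fun,3))
n="eye"
for c in("scene","side"):
    f=grab_frame(c); m=regions_of(c,n); print(c,[(round(k["confidence"],2),np.round(k["rect"])) for k in m])
    if m:
        b=fit(n,[f],[m[0]["pixels"].astype(np.float32)],[P[n]]); print(np.round(b.x,3),round(b.fun,3))
E
```

```text
[501.28010049 362.55705851 110.76886717] 0.2505539381664449 49.99528527259827 [ 0.10617761  0.68491583 -2.96290816]
scene [(0.59, array([432., 154.,  40.,  39.]))]
[5.05177e+02 3.52684e+02 1.80000e-01 1.04190e+02] 0.749
side [(0.97, array([285., 358.,  96.,  28.]))]
[4.90244e+02 3.68694e+02 1.57000e-01 1.07969e+02] 2.774
scene [(0.48, array([300., 210.,  36.,  22.]))]
[ 5.8023e+02  5.0513e+01 -1.0600e-01] 0.157
side [(0.49, array([266., 369.,  23.,   7.])), (0.2, array([319., 136.,  72.,  40.]))]
[5.80079e+02 4.24800e+01 1.79000e-01] 3.579
```

```bash
python3 go.py 515.3 -34 110 3.0416
```

```text
t 19.25 tcp [500.8 362.2 109.4] turn [-0.0001 -0.0002  0.0865] shift [ 0.2671 -1.9645 -0.0022] F [-0.8 -0.3 -2.6] grip 50.0 op 0.254
```

Call:
move_arm(series=[[0,0,0,0.01,-0.08,0,-1],[0,0,0,0.03,-0.2,0,-1],[0,0,0.01,0.05,-0.34,0,-1],[0,0,0.02,0.07,-0.48,0,-1],[0,0,0.03,0.08,-0.62,0,-1],[0,0,0.045,0.1,-0.74,0,-1],[0,0,0.06,0.115,-0.85,0,-1],[0,0,0.075,0.125,-0.94,0,-1],[0,0,0.0865,0.134,-0.98,0,-1],[0,0,0.0865,0.134,-0.98,0,-1]])

```text
clock: 20.5
tcp_pos: [508.1, 164.2, 110.0]
orientation: [0.159, 3.137, 0.0]
force: [-0.7, 0.1, -2.4]
opening: 0.257
grip_force: 50.0
```

```bash
python3 go.py 515.3 -34 80 3.0416
```

```text
t 20.5 tcp [508.1 164.2 110. ] turn [ 0.      0.     -0.0004] shift [-0.136  -0.9824  0.15  ] F [-0.7  0.1 -2.4] grip 50.0 op 0.257
```

Call:
move_arm(series=[[0,0,0,-0.01,-0.08,0,-1],[0,0,0,-0.03,-0.2,0,-1],[0,0,0,-0.05,-0.34,0,-1],[0,0,0,-0.07,-0.48,0,-1],[0,0,0,-0.08,-0.62,0,-1],[0,0,0,-0.1,-0.76,0,-1],[0,0,0,-0.12,-0.88,0.02,-1],[0,0,0,-0.136,-0.96,0.07,-1],[0,0,0,-0.136,-0.982,0.13,-1],[0,0,0,-0.136,-0.982,0.15,-1]])

```text
clock: 21.75
tcp_pos: [514.8, -33.2, 78.7]
orientation: [-0.157, -3.136, -0.0]
force: [0.3, 0.1, -2.5]
opening: 0.253
grip_force: 50.0
```

```bash
python3 - <<'E'
from fit import *; from go import go,fobgrasp
import json
P=json.load(open("poses.json"))
s=sensors.observe(); t=s["tcp_pos"]; print(np.round(t,1))
ax=R.from_rotvec(s["orientation"]).as_matrix()[:,0]; yaw=np.arctan2(-ax[1],-ax[0])
q=[t[0]-8.2*np.cos(yaw),t[1]-8.2*np.sin(yaw),yaw,t[2]-4.4]; print("fob pred",np.round(q,3))
tiles=[]
for c in("scene","side","wrist"):
    f=grab_frame(c)
    for n,q0 in(("eye",P["eye"]),("fob_whole",q)):
        m=regions_of(c,n); print(c,n,[(round(k["confidence"],2),np.round(k["rect"])) for k in m])
        if m:
            b=fit(n,[f],[m[0]["pixels"].astype(np.float32)],[q0]); print(np.round(b.x,3),round(b.fun,3))
    im=f["pixels"].copy(); 
    im=cv2.resize(im,None,fx=2,fy=2,interpolation=cv2.INTER_CUBIC)
    for n,q0 in(("eye",P["eye"]),("fob_whole",q)):
        mm=cv2.resize(render(f,n,q0),None,fx=2,fy=2)
        cs,_=cv2.findContours((mm>.5).astype(np.uint8),cv2.RETR_LIST,cv2.CHAIN_APPROX_NONE); cv2.drawContours(im,cs,-1,(0,255,0),1)
    u,v=np.int32(proj(f,np.array([[570,10,30.]]))[0]*2); print(u,v)
    u=max(130,min(u,1120-130)); v=max(200,min(v,840-200))
    tiles.append(im[v-200:v+200,u-130:u+130])
cv2.imwrite("pics/near.png",np.hstack(tiles))
E
```

```text
[514.8 -33.2  78.7]
fob pred [ 5.06619e+02 -3.23820e+01 -1.00000e-01  7.42760e+01]
scene eye [(0.7, array([299., 209.,  34.,  23.]))]
[ 5.79991e+02  5.06000e+01 -1.22000e-01] 0.19
scene fob_whole [(0.95, array([263., 191.,  25.,  51.]))]
[ 5.15034e+02 -3.32180e+01 -9.40000e-02  7.17380e+01] 0.454
565 411
side eye [(0.49, array([282., 232.,  19.,  39.]))]
[ 5.81478e+02  5.02510e+01 -8.40000e-02] 0.2
side fob_whole [(0.94, array([304., 189.,  67.,  26.]))]
[ 5.06496e+02 -2.09460e+01 -1.08000e-01  7.12480e+01] 1.095
575 432
wrist eye [(0.86, array([431., 303.,  11.,  26.]))]
[565.953  66.115  -0.955] 5.088
wrist fob_whole [(0.8, array([278., 228.,  44., 138.]))]
[ 5.29805e+02 -3.46600e+01 -2.66000e-01  2.31020e+01] 1.132
673 571
```

View pics/near.png

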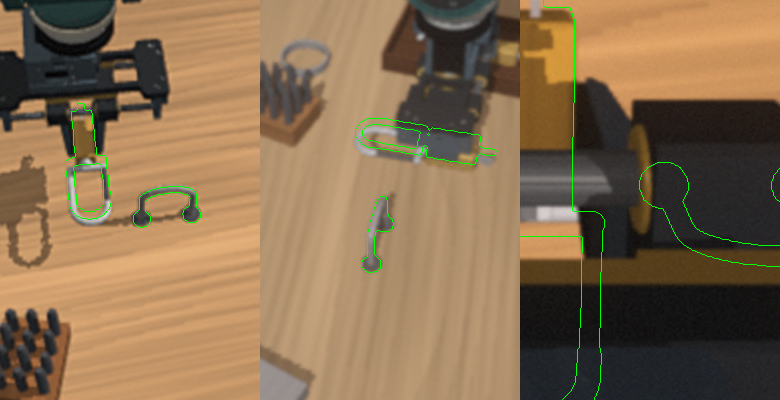

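The views show the hook just right of the eye, as planned. In the side view (centre tile) it sits a few pixels lower than predicted, at about (390,140), so the fob may be pitched nose-down. I measure the pitch with a hook-only fit.

```bash
cat > pitch.py <<'E'
from fit import *
def held(off=8.2,dz=4.4):
    s=sensors.observe(); t=s["tcp_pos"]
    C=R.from_rotvec(s["orientation"]).as_matrix(); F=C@np.diag([-1,1,-1])
    return t,F,off,dz
def rend(f,t,F,off,dz,q):  # q: pitch, dx, dy, dz of fob about grasp point (fob axes), hook only
    G=t+np.array([0,0,19-0.0]); M=F@R.from_euler('y',q[0]).as_matrix()
    im=np.zeros((420*S,560*S),np.uint8); T=np.linalg.inv(np.array(f["world_from_camera"]))
    g=np.array([off,0,dz*-1+19+0.0])  # grasp point in fob frame
    g=np.array([off,0,19+dz])
    W=lambda p:(p-g)@M.T+G+F@np.array([q[1],q[2],q[3]])
    for b,d in MODEL["fob_whole"][1]:
        w=f["mtx"][0][0]*d/abs((T@np.r_[W(b).mean(0),1])[2])*S
        cv2.polylines(im,[np.int32(np.round((proj(f,W(b))+.5)*S))],False,1,max(1,int(round(w))))
    return cv2.resize(im.astype(np.float32),(560,420),interpolation=cv2.INTER_AREA)
def measure(verbose=True):
    t,F,off,dz=held(); fs=[];ms=[]
    for c in("scene","side"):
        f=grab_frame(c); m=regions_of(c,"fob_whole")
        if not m: print("missed",c); continue
        im=f["pixels"].astype(int); sat=im.max(2)-im.min(2)
        m=m[0]["pixels"]&~((sat>75)&(im[:,:,2]>im[:,:,0]+60))   # drop brass
        # keep only what lies near the predicted hook
        near=cv2.dilate((rend(f,t,F,off,dz,[0,0,0,0])>.2).astype(np.uint8),np.ones((11,11)))
        ms.append((m&(near>0)).astype(np.float32)); fs.append(f)
    cost=lambda q:sum(np.abs(rend(f,t,F,off,dz,q)-m).sum()/m.sum() for f,m in zip(fs,ms))+.002*(q[1]**2+q[2]**2+q[3]**2)
    best=None
    for p in(0,.08,-.08):
        s=np.array([p,0,0,0.]); o=minimize(cost,s,method="Nelder-Mead",options=dict(initial_simplex=np.vstack([s]+[s+np.array([.05,3,3,3])*np.eye(4)[i] for i in range(4)]),xatol=.02,fatol=1e-4))
        if best is None or o.fun<best.fun: best=o
    print("pitch,dx,dy,dz",np.round(best.x,3),round(best.fun,3),"cost0",round(cost([0,0,0,0]),3),[int(m.sum()) for m in ms])
    return best.x
if __name__=="__main__": measure()
E
python3 pitch.py
```

```text
pitch,dx,dy,dz [ 0.095  1.921  0.858 -7.013] 1.88 cost0 3.356 [234, 265]
```

```bash
python3 - <<'E'
s=open("pitch.py").read()
a=s.index("        im=f["); b=s.index("        # keep")
s=s[:a]+'''        im=f["pixels"].astype(int); sat=im.max(2)-im.min(2)
        m=(sat<45)&(im.max(2)>120)   # bare aluminium
'''+s[b:]
s=s.replace('["fob_whole"][1]:','["fob_whole"][1][:2]:')
open("pitch.py","w").write(s)
E
python3 pitch.py; python3 - <<'E'
from pitch import *
t,F,o,d=held()
tiles=[]
for c in("scene","side"):
    f=grab_frame(c); u,v=np.int32(proj(f,np.array([[570,-20,80.]]))[0]); im=f["pixels"][v-33:v+33,u-40:u+40]
    I=im.astype(int); m=((I.max(2)-I.min(2)<45)&(I.max(2)>120))
    im2=im.copy(); im2[m]=(0,0,255)
    tiles.append(np.vstack([cv2.resize(k,None,fx=4.5,fy=4.5,interpolation=cv2.INTER_CUBIC) for k in(im,im2)]))
cv2.imwrite("pics/hk.png",np.hstack(tiles))
E
```

```text
pitch,dx,dy,dz [ 0.09   1.868  0.116 -5.853] 1.381 cost0 3.094 [210, 216]
```

View pics/hk.png

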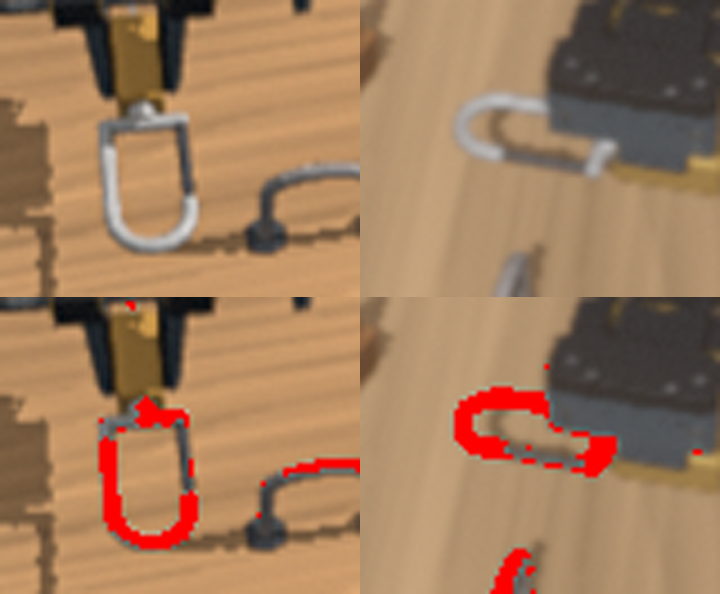

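The side view shows the hook clearly drooping nose-down, by about 0.09 rad. I set it down beside the eye, let it settle flat, and regrip so it can be slid along the bench.

Call:
move_arm(series=[[0,0,0,0,0,0.06,-1],[0,0,0,0,0,0.15,-1],[0,0,0,0,0,0.24,-1],[0,0,0,0,0,0.3,-1],[0,0,0,0,0,0.325,-1],[0,0,0,0,0,0.335,-1],[0,0,0,0,0,0.338,-1],[0,0,0,0,0,0.338,-1],[0,0,0,0,0,0.338,-0.4],[0,0,0,0,0,0.338,-0.35]])

```text
clock: 23.95
tcp_pos: [515.6, -33.4, 12.0]
orientation: [0.157, 3.138, -0.0]
force: [0.0, -0.1, -0.7]
opening: 0.326
grip_force: 0.0
```

Call:
move_arm(series=[[0,0,0,0,0,0,-0.35],[0,0,0,0,0,0.01,-0.35],[0,0,0,0,0,0.025,-0.35],[0,0,0,0,0,0.033,-0.35],[0,0,0,0,0,0.033,-0.35],[0,0,0,0,0,0.033,-0.35],[0,0,0,0,0,0.033,-1],[0,0,0,0,0,0.033,-1],[0,0,0,0,0,0.033,-1],[0,0,0,0,0,0.033,-1]])

```text
clock: 25.2
tcp_pos: [515.6, -33.4, 5.8]
orientation: [0.157, 3.138, 0.0]
force: [-0.7, 1.1, 2.0]
opening: 0.264
grip_force: 50.0
```

```bash
python3 go.py 515.3 -34 5 3.0416; python3 pitch.py
```

```text
t 25.2 tcp [515.6 -33.4   5.8] turn [ 0.  0. -0.] shift [ 0.0013 -0.003   0.0041] F [-0.7  1.1  2. ] grip 50.0 op 0.264
pitch,dx,dy,dz [-0.024 -1.014 -0.009 -1.182] 1.495 cost0 1.559 [173, 181]
```

Call:
move_arm(series=[[0,0,0,0,0.03,0,-1],[0,0,0,0,0.06,0,-1],[0,0,0,0,0.09,0,-1],[0,0,0,0,0.12,0,-1],[0,0,0,0,0.15,0,-1],[0,0,0,0,0.17,0,-1],[0,0,0,0,0.19,0,-1],[0,0,0,0,0.21,0,-1],[0,0,0,0,0.22,0,-1],[0,0,0,0,0.22,0,-1]])

```text
clock: 26.65
tcp_pos: [520.1, 10.7, 5.8]
orientation: [0.157, 3.137, 0.0]
force: [1.0, -3.0, 4.1]
opening: 0.256
grip_force: 50.0
```

```bash
python3 - <<'E'
from pitch import *
q=measure(); t,F,o,d=held(); s=sensors.observe(); print(np.round(t,1),s["force"],s["torque"])
tiles=[]
for c in("scene","side"):
    f=grab_frame(c); u,v=np.int32(proj(f,np.array([[570,15,20.]]))[0]); im=f["pixels"][v-45:v+45,u-40:u+40]
    tiles.append(cv2.resize(im,None,fx=4.5,fy=4.5,interpolation=cv2.INTER_CUBIC))
cv2.imwrite("pics/in.png",np.hstack(tiles))
E
```

```text
pitch,dx,dy,dz [-0.005 -1.073  0.058  0.247] 1.529 cost0 1.613 [177, 228]
[520.1  10.6   5.8] [0.31518557 1.44453389 4.82657713] [ 0.32024629 -0.15899323 -0.11804137]
```

View pics/in.png

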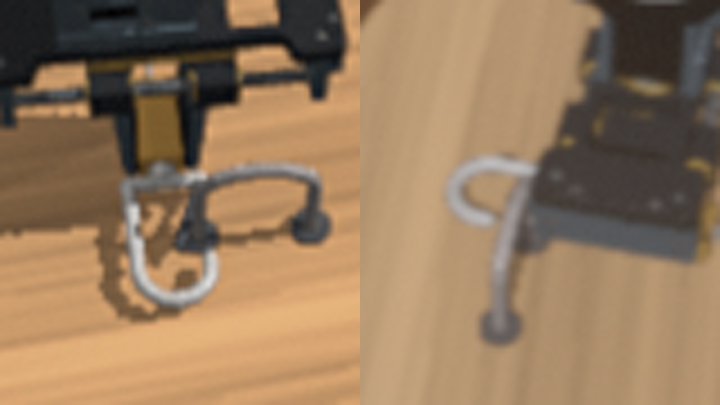

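The leg is pressing into the gate at about (195,220), clear of the nose tip at (207,255). I continue inward, then draw back into the bend.

Call:
move_arm(series=[[0,0,0,0,0.02,0,-1],[0,0,0,0,0.04,0,-1],[0,0,0,0,0.06,0,-1],[0,0,0,0,0.075,0,-1],[0,0,0,0,0.082,0,-1],[0,0,0,0,0.082,0,-1],[0,0,0,0.02,0.082,0,-1],[0,0,0,0.04,0.082,0,-1],[0,0,0,0.05,0.082,0,-1],[0,0,0,0.05,0.082,0,-1]])

```text
clock: 28.2
tcp_pos: [511.5, 27.7, 5.8]
orientation: [-0.157, -3.138, 0.0]
force: [0.4, -2.4, 7.1]
opening: 0.261
grip_force: 50.0
```

Call:
move_arm(series=[[0,0,0,0.02,0,0,-1],[0,0,0,0.04,0,0,-1],[0,0,0,0.06,0,0,-1],[0,0,0,0.08,0,0,-1],[0,0,0,0.09,0,0,-1],[0,0,0,0.1,0,0,-1],[0,0,0,0.1,0,0,-1],[0,0,0,0.1,0,0,-1],[0,0,0,0.1,0,0,-1],[0,0,0,0.1,0,0,-1]])

```text
clock: 29.45
tcp_pos: [491.6, 29.7, 5.8]
orientation: [-0.157, -3.137, -0.0]
force: [3.4, 1.1, 6.6]
opening: 0.26
grip_force: 50.0
```

```bash
python3 - <<'E'
from pitch import *
q=measure(); t,F,o,d=held(); s=sensors.observe(); print(s["clock"],np.round(t,1),s["force"],s["torque"])
O=t-F@np.array([8.2+1,0,0]); print("leg in fob",np.round(F.T@(np.array([577.8,20.5,0])-O),1))
tiles=[]
for c in("scene","side"):
    f=grab_frame(c); u,v=np.int32(proj(f,np.array([[565,15,20.]]))[0]); im=f["pixels"][v-45:v+45,u-40:u+40]
    tiles.append(cv2.resize(im,None,fx=4.5,fy=4.5,interpolation=cv2.INTER_CUBIC))
cv2.imwrite("pics/in2.png",np.hstack(tiles))
E
```

```text
pitch,dx,dy,dz [-0.024 -0.661  0.086 -0.922] 1.665 cost0 1.711 [167, 233]
29.65 [491.6  29.7   5.8] [3.75236504 0.765512   7.16038863] [ 0.06790732 -0.53633241 -0.02652117]
leg in fob [95.9 -0.6 -5.8]
```

Call:
move_arm(series=[[0,0,0,0,0,0,-0.4],[0,0,0,0,0,0,-0.3],[0,0,0,0,0,0,-0.3],[0,0,0,0,0,0,-0.3],[0,0,0,0,0,-0.04,-0.3],[0,0,0,0,0,-0.12,-0.3],[0,0,0,0,0,-0.25,-0.3],[0,0,0,0,0,-0.4,-0.3],[0,0,0,0,0,-0.55,-0.3],[0,0,0,0,0,-0.65,-0.3]])

```text
clock: 31.0
tcp_pos: [492.2, 29.7, 138.3]
orientation: [0.157, 3.135, 0.0]
force: [0.2, 0.6, 0.3]
opening: 0.351
grip_force: 0.0
```

Call:
move_arm(series=[[0,0,0,0,0.05,-0.1,-0.3],[0,0,0,0,0.15,-0.2,-0.3],[0,0,0,0,0.3,-0.3,-0.3],[0,0,0,0,0.45,-0.35,-0.3],[0,0,0,0,0.6,-0.35,-0.3],[0,0,0,0,0.75,-0.35,-0.3],[0,0,0,0,0.9,-0.35,-0.3],[0,0,0,0,1,-0.35,-0.3],[0,0,0,0,1,-0.35,-0.3],[0,0,0,0,1,-0.35,-0.3]])

```text
clock: 32.25
tcp_pos: [511.5, 228.0, 205.9]
orientation: [-0.157, -3.138, 0.0]
force: [1.0, -0.2, -0.0]
opening: 0.349
grip_force: 0.0
```

```bash
python3 - <<'E'
from fit import *
import json
P=json.load(open("poses.json")); tiles=[]; ref=(483,31,-.1)
for c in("scene","side"):
    f=grab_frame(c)
    for n in("fob_whole","fob_broken"):
        q0=ref if n=="fob_whole" else (466.5,-286.5,-.177,6)
        m=regions_of(c,n); print(c,n,[(round(k["confidence"],2),np.round(k["rect"])) for k in m])
        if m:
            b=fit(n,[f],[m[0]["pixels"].astype(np.float32)],[q0]); q=b.x; d=R.from_euler('z',-q[2]).as_matrix()@np.array([577.8-q[0],20.5-q[1],0])
            print(np.round(q,3),round(b.fun,3),"leg in fob",np.round(d[:2],1))
    for n in("punch_block","bangle","steel_block"): print(n,[np.round(d["rect"]) for d in search_frame(c,n)[:1]])
    u,v=np.int32(proj(f,np.array([[545,25,10.]]))[0]); im=f["pixels"][v-50:v+50,u-44:u+44]
    tiles.append(cv2.resize(im,None,fx=4.5,fy=4.5,interpolation=cv2.INTER_CUBIC))
cv2.imwrite("pics/end.png",np.hstack(tiles))
print(sensors.observe()["clock"],sensors.observe()["force"])
E
```

```text
scene fob_whole [(0.75, array([286., 195.,  24.,  48.]))]
[ 4.82524e+02  3.07320e+01 -1.00000e-01] 0.317 leg in fob [95.8 -0.6]
scene fob_broken [(0.77, array([149., 208.,  25.,  55.]))]
[ 4.66800e+02 -2.86248e+02 -1.69000e-01  7.70600e+00] 0.186 leg in fob [ 57.8 321.1]
punch_block [array([231., 286.,  42.,  50.])]
bangle [array([178., 297.,  35.,  33.])]
steel_block [array([402., 228.,  40.,  37.])]
side fob_whole [(0.54, array([336., 234.,  16.,  12.]))]
[ 4.78108e+02  2.91250e+01 -1.61000e-01] 3.846 leg in fob [99.8  7.5]
side fob_broken []
punch_block [array([228., 170.,  43.,  43.])]
bangle [array([245., 147.,  19.,  21.])]
steel_block [array([217., 315.,  53.,  54.])]
32.85 [ 0.32241016  0.20077676 -0.43357584]
```

View pics/end.png

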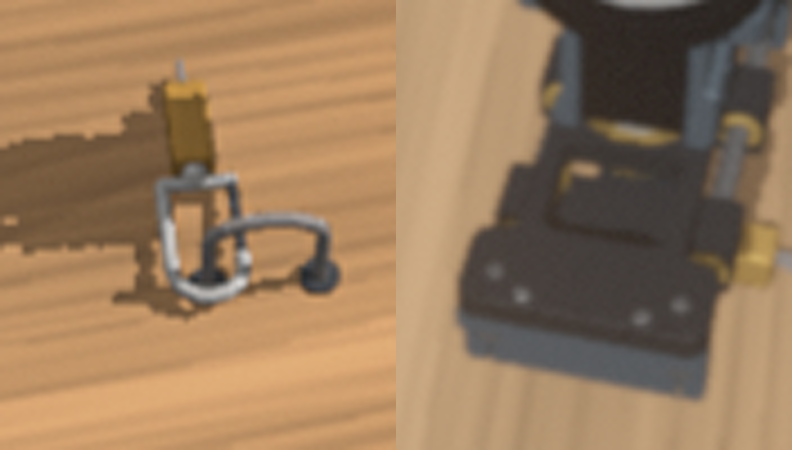

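The scene view shows the leg inside the loop, in the bend at (208,270). The gate lies straight from (237,180) to the nose at (243,245), so it is shut. The fob is flat, the bystanders have not moved, and the arm is clear.

```bash
python3 -c "
from h import *; print(close_job())"
```

```text
the job is handed in; nothing more can be done
None
```

The job is handed in: the broken key lies flat in the repair tray, and the sound key's hook is clipped on the eye's right leg with its gate shut and its fob flat on the bench (the judge returned no verdict).

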